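# Switch on the bench supply with the flat key

## Task

Take the key with the flat paddle head out of the key rack, push its blade fully down into the slot of the key switch, and turn it clockwise to the on mark, as far as it goes. Leave the key standing in the switch, let go of it, and leave the round-headed key alone in its rack.

Things in the scene. Friction and masses are not known exactly. Their poses are not given: they have to be found in the camera images.
- flat_key: Right key, upright in one of two holes (100 mm apart) of a low bridge rack, top 45 mm high. Black paddle head 46 mm wide (x), 12 thick (y), 36 high, same after half a turn; grip across the 12. Below it a collar, 38 mm across, 5 thick, on the rack; steel blade 22 x 8 mm reaches 23 mm under the collar, end narrowed to 16 x 5. Origin: centre of collar's underside, z up; head spans z 5 to 41 mm. 60 g
- round_key: Wrong key, upright in the other hole of the same rack: same height, collar and origin, but a round black knob head 34 mm in diameter and a 16 mm square shank that does not fit the slot. Leave it there.
- slot (a point): Centre of the slot mouth on the flat top of the switch's round barrel, 64 mm above the table; barrel 70 mm across, 28 high, on a fixed grey box 120 x 120 x 36 mm. Slot 28 mm long (x), 13 wide (y), 28 deep, mouth bevelled 6 mm. z up on the barrel's axis; axes turn with the barrel. A key fully in has its collar on the barrel's top, its origin at this point, its x along the slot, either way round.
- switch_barrel (a joint): Turn of the barrel, rad: 0 to 0.1 (off) at the start, grows clockwise seen from above, firm stop at 1.05 (60 degrees, on; counts from 0.85). Stiff (0.12 N m), stays where left. The blade has about 0.25 rad play in the slot: turn the key that much farther. The white line on the barrel points to the off or the on mark, two white bars on the box.
Mind the look-alikes: they are no part of the job. What is shaped like the flat_key but red or turquoise is not meant.

How it is judged:
By the outcome, as a careful person would: the job done as asked, in the order asked, and still so for the second after the job is handed in, with the robot touching nothing.
It also fails if it takes over 48 s, if anything falls off the work surface, if the arm or the gripper's body presses on something with over 40 N, if the wrist force passes 120 N, or if a joint passes its speed limit or range.

## Robot

A 6-joint arm with a two-finger parallel gripper is mounted at the origin on a cart in front of the work surface, level with it; the furniture and walls round the work are solid. World frame = base frame: x ahead of the robot, y to its left, z up, the work surface at z = 0. Lengths are in mm, angles in rad, forces in N, time in s.
With the tool pointing down it reaches from about 375 to 975 mm from the base axis. Payload 3.8 kg.
Tool frame: the origin (TCP) lies at the very end of the fingers, on their centre line; the grasp point (between the pads) lies 19 mm behind it (arm.hold_point_z is the distance from the TCP to the grasp point, in mm); z points along the fingers, y is the line along which they close (so a half turn about z gives the same grasp; the last joint's range is limited). The gripper opens to 85 mm and grips with 20 to 120 N. Pads are 22 mm wide; open, the fingers measure 114 mm over their backs; the gripper's body (76 mm by 85 mm) begins 54 mm behind the grasp point. The pads swing forward as they close: fully open they stand 13 mm farther back than shut.
Start: joints at [1.209, 0.264, 1.604, -0, 1.274, -0.037], TCP at [215.403, 639.703, 231.28] pointing down, gripper open.
Joint ranges: [-2.63, 2.63], [-0.94, 2.18], [0.31, 2.57], [-1.31, 4.45], [0, 2.66], [-2.55, 2.55]. Speed limits (rad/s): [2.57, 2.57, 3.14, 3.14, 3.14, 3.14].

## Interface

Orientations are given as a unit quaternion [x, y, z, w].
In Python, from station import arm gives the robot as it stands. The module is installed in compiled form; this text tells all that it offers.
- The arm moves only by the tool arm_command, never from a script. Its argument "motion" is a list of rows, each an object of numbers: "tx", "ty", "tz": the shift along the tool's x, y, z in m; "ax", "ay", "az": the turn, a rotation vector about the tool's x, y, z in degrees. In form: [{"tx": .., "ty": .., "tz": .., "ax": .., "ay": .., "az": ..}, ...]. A call has 1 to 8 rows; each row is the pose to reach, as a shift and turn from the pose commanded when the call began, along the tool's axes at that moment; what a row does not reach only later rows make up. A row lasts 1/10 s, in which the tool goes at most 50 mm and 8.59 degrees, less where a joint would pass 70% of its speed; a pose out of reach is approached as far as the arm can. A call with a gripper value outside its range is refused whole. "grip" is the opening in per cent of the stroke, from 0 (shut) to 100 (fully open), set as the call begins (left out, the last holds). The fingers move at their own pace and stop on an object; "newtons" is the grip in N (left out, the last holds). Time passes only in rows, so rows that repeat a pose let the fingers close. It gives the time, the measured TCP pose, the force, the opening and the grip force at its end, in the units of the state.
- arm.get_state(): the state, without advancing time (a new reading comes with each control period).
- arm.capture(name): name is "scene" or "top" or "wrist"; returns a dict with "color" (420x560x3 uint8, red, green, blue), "fov_y" (degrees; the focal length in pixels is half the picture's height over the tangent of half this angle, whatever the lens; pixels are square), "cx", "cy" (the principal point, pixels), "eye" and "rotation" of the camera in the world. Camera axes: x right, y down, z forward; pixel columns grow to the right and rows downward; lengths in mm; the calibration is good to about 2 mm. A picture is of the moment at which its call begins. There is no depth.
- arm.job_done(): hands the job in; it is judged then, once.
Trained networks look in a picture, given as the dict that the camera call returned (one of the last four; its "shot" number tells which), for a name from the list of things; names that differ only in an ending like _2 or _b are one class to them, and where a whole thing is asked for, a point or a joint stands for the part that bears it (a point fixed in the world has none). Each returns a list of dicts, best first, with "p" (0 to 1); they miss things now and then, are a little off and sometimes report something else, mostly with a low value. They report only what shows in the picture. A call takes as long as a camera call. They do not tell look-alikes from the thing itself.
- arm.search_frame(picture, thing): "box" ([left, top, width, height] in pixels, round what is visible of it).
- arm.regions_of(picture, thing): "mask" (420x560 bool, what is visible of it) and "box" ([left, top, width, height] in pixels, round what is visible of it).
- arm.spot_point(picture, thing): "at" ([column, row] in pixels: a listed point, or the origin of a listed thing).
The state is a dict: "t": time; "joint_positions": joint angles; "dq": joint speeds; "joint_efforts": joint torques, N m; "position": TCP position; "orientation": TCP orientation; "contact_force": force on the tool from outside, world axes, zero at the start; "torque": the same for the moment, N m; "gripper_width": finger opening in mm; "grip_force": force on a finger pad.
Only numpy, scipy, OpenCV 4.12 (cv2) and the standard library are available. Lean on these libraries where they do the work, as an engineer would, in place of code of your own. Each camera call takes 0.05 s, during which the arm holds its last target. There are 200 camera calls.

## Working session

There is one attempt and no reset: what is moved stays moved. The work goes in short steps, Python scripts to look and compute and a tool call to move; the robot and the scene stay as the last step left them, time stands still between calls to the robot, and variables do not carry over. Pictures are saved under pics/ and viewed, at most 10 in all, crops included, and the job is handed in when it is done.

Besides the shell and the picture viewer there is one more tool, called in YAML: its name, and indented under it one key for each argument. arm_command: Moves the arm, as the interface text tells. Its arguments: {"type":"object","properties":{"motion":{"type":"array","items":{"type":"object","properties":{"tx":{"type":"number"},"ty":{"type":"number"},"tz":{"type":"number"},"ax":{"type":"number"},"ay":{"type":"number"},"az":{"type":"number"}}}},"grip":{"type":"number"},"newtons":{"type":"number"}},"required":["motion"]}

```bash
mkdir -p pics; cat > h.py <<'E'
import numpy as np,cv2
from station import arm
from scipy.spatial.transform import Rotation as R
def rot(c):
    r=np.array(c["rotation"],float)
    return r if r.shape==(3,3) else R.from_quat(r).as_matrix()
def ray(c,uv,z):
    f=210/np.tan(np.radians(c["fov_y"])/2)
    d=rot(c)@np.array([(uv[0]-c["cx"])/f,(uv[1]-c["cy"])/f,1]);e=np.array(c["eye"],float)
    return e+d*(z-e[2])/d[2]
def proj(c,p):
    f=210/np.tan(np.radians(c["fov_y"])/2)
    q=rot(c).T@(np.array(p,float)-np.array(c["eye"]))
    return q[:2]/q[2]*f+[c["cx"],c["cy"]]
def save(c,n,crop=None,s=1):
    im=c["color"][:,:,::-1]
    if crop: l,t,w,h=crop; im=im[t:t+h,l:l+w]
    cv2.imwrite("pics/"+n,cv2.resize(im,None,fx=s,fy=s,interpolation=cv2.INTER_CUBIC))
E
python3 - <<'E'
from h import *
ims=[]
for n in["scene","top"]:
    c=arm.capture(n);ims.append(c["color"][:,:,::-1]);print(n,c["eye"],c["fov_y"],c["cx"],c["cy"])
    for k,z in[("flat_key",45),("round_key",45),("slot",64)]:
        for d in arm.spot_point(c,k)[:4]:print(k,round(d["p"],2),np.round(d["at"]),np.round(ray(c,d["at"],z)))
cv2.imwrite("pics/a.png",cv2.resize(np.hstack(ims),(800,300)))
cv2.imwrite("pics/top.png",cv2.resize(ims[1],(800,600)))
print(arm.get_state()["orientation"])
E
```

```text
scene [ -18.97677625 -327.60255897  742.67974673] 51.78207650920869 282.5130022641585 212.16603352766512
flat_key 0.79 [196. 194.] [491. 185.  45.]
flat_key 0.75 [225. 174.] [579. 167.  45.]
flat_key 0.57 [359. 232.] [ 576. -180.   45.]
round_key 0.79 [226. 218.] [466.  83.  45.]
slot 0.79 [398. 286.] [ 475. -298.   64.]
top [ 455.98086142  -29.72366978 1121.1344425 ] 51.87636301117777 281.4838605934832 200.93434345039844
flat_key 0.74 [343. 176.] [ 578. -167.   45.]
flat_key 0.7 [204. 174.] [592. 181.  45.]
flat_key 0.57 [242. 174.] [591.  86.  45.]
flat_key 0.48 [204. 211.] [498. 182.  45.]
round_key 0.65 [240. 219.] [476.  93.  45.]
slot 0.74 [401. 214.] [ 480. -304.   64.]
[ 1.61695563e-01  9.86840676e-01 -1.51609238e-04 -4.32725635e-05]
```

View pics/top.png

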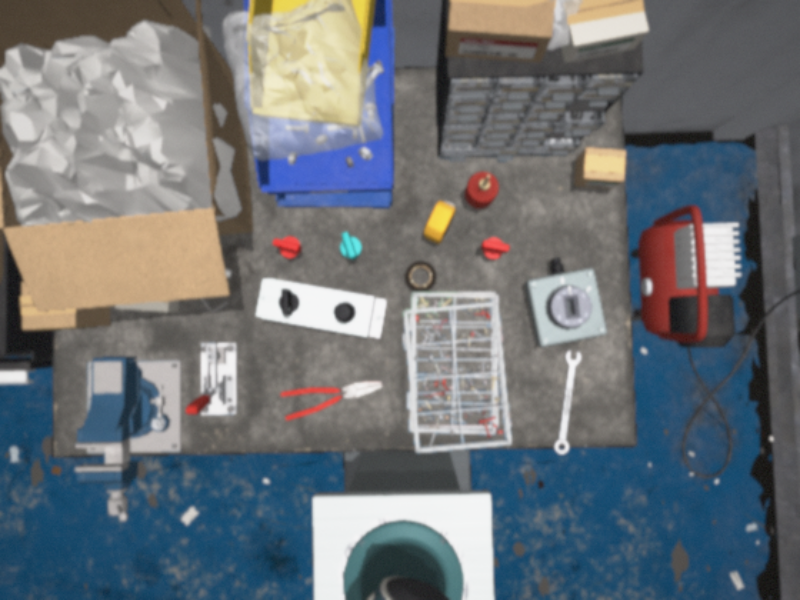

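View pics/a.png

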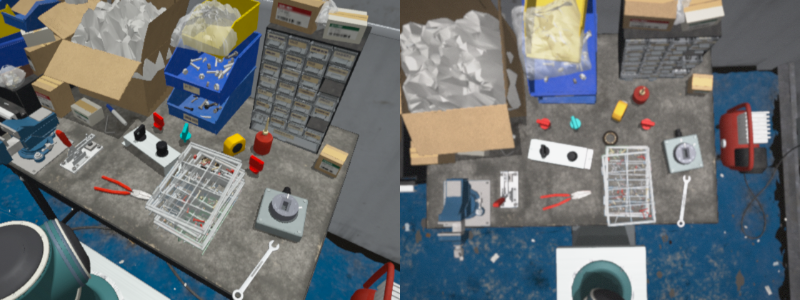

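Candidates in the top picture (560 px scale): black paddle (204,211), red (204,174), red (343,176), turquoise (242,174), and the black round knob at (240,219). The one meant is the black one at (204,211), because it stands in the white rack next to the round knob. I'll confirm that in a crop.

```bash
python3 - <<'E'
from h import *
t=arm.capture("top");s=arm.capture("scene")
def cr(c,l,tt,w,h): return cv2.resize(c["color"][tt:tt+h,l:l+w,::-1],(400,300),interpolation=cv2.INTER_CUBIC)
a=cr(t,175,180,100,75);b=cr(s,165,155,100,75);d=cr(t,350,170,100,75);e=cr(s,348,245,100,75)
cv2.imwrite("pics/b.png",np.vstack([np.hstack([a,b]),np.hstack([d,e])]))
E
```

```text
(no output)
```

View pics/b.png

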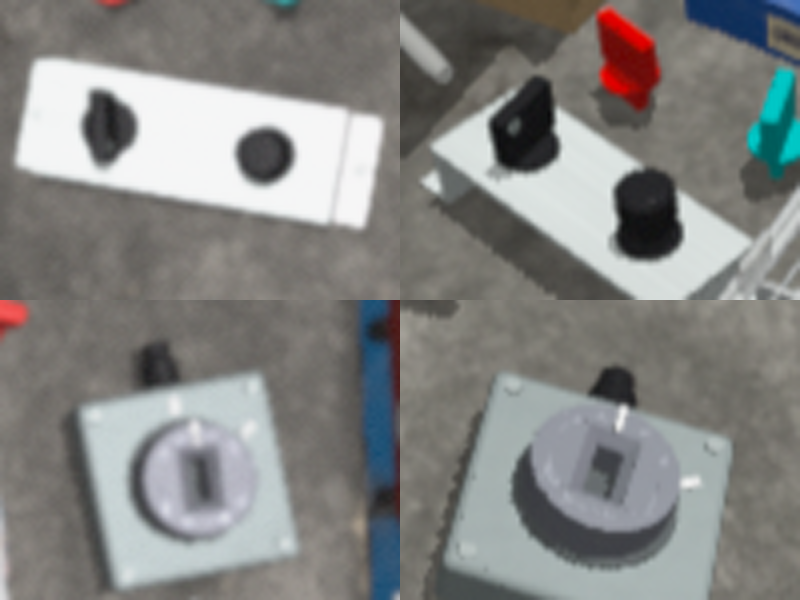

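The crop shows the black flat paddle (crop 1, about (105,128)) in the left hole of the white rack and the round knob in the right one. The switch line is near the off mark, and the on mark is clockwise of it, to the right. I'll raise the arm and set out.

arm_command:
  motion:
    - {"tz":-0.05}
    - {"tz":-0.1}
    - {"tz":-0.15}
    - {"tx":-0.03,"ty":-0.04,"tz":-0.15}
    - {"tx":-0.06,"ty":-0.08,"tz":-0.15}
    - {"tx":-0.09,"ty":-0.12,"tz":-0.15}
    - {"tx":-0.12,"ty":-0.16,"tz":-0.15}
    - {"tx":-0.15,"ty":-0.2,"tz":-0.15}
  grip: 100

```text
schema error: expected keys tx, ty, tz, ax, ay, az
```

arm_command:
  motion:
    - {"tx":0,"ty":0,"tz":-0.05,"ax":0,"ay":0,"az":0}
    - {"tx":0,"ty":0,"tz":-0.1,"ax":0,"ay":0,"az":0}
    - {"tx":0,"ty":0,"tz":-0.15,"ax":0,"ay":0,"az":0}
    - {"tx":-0.03,"ty":-0.04,"tz":-0.15,"ax":0,"ay":0,"az":0}
    - {"tx":-0.06,"ty":-0.08,"tz":-0.15,"ax":0,"ay":0,"az":0}
    - {"tx":-0.09,"ty":-0.12,"tz":-0.15,"ax":0,"ay":0,"az":0}
    - {"tx":-0.12,"ty":-0.16,"tz":-0.15,"ax":0,"ay":0,"az":0}
    - {"tx":-0.15,"ty":-0.2,"tz":-0.15,"ax":0,"ay":0,"az":0}
  grip: 100

```text
t: 1.3
position: [293.9, 400.4, 381.5]
orientation: [0.161, 0.987, 0.0, 0.0]
contact_force: [0.1, -0.7, 0.7]
gripper_width: 85.5
grip_force: 0.0
```

arm_command:
  motion:
    - {"tx":-0.043,"ty":-0.024,"tz":0,"ax":0,"ay":0,"az":-5}
    - {"tx":-0.086,"ty":-0.047,"tz":0,"ax":0,"ay":0,"az":-10}
    - {"tx":-0.129,"ty":-0.07,"tz":0.01,"ax":0,"ay":0,"az":-15}
    - {"tx":-0.17,"ty":-0.094,"tz":0.02,"ax":0,"ay":0,"az":-20}
    - {"tx":-0.21,"ty":-0.115,"tz":0.03,"ax":0,"ay":0,"az":-20}
    - {"tx":-0.24,"ty":-0.132,"tz":0.06,"ax":0,"ay":0,"az":-20}
    - {"tx":-0.259,"ty":-0.142,"tz":0.1,"ax":0,"ay":0,"az":-20}
    - {"tx":-0.259,"ty":-0.142,"tz":0.14,"ax":0,"ay":0,"az":-20}

```text
t: 2.1
position: [496.2, 182.8, 240.9]
orientation: [-0.01, 1.0, -0.0, 0.002]
contact_force: [-0.2, 0.5, 0.2]
gripper_width: 85.7
grip_force: 0.0
```

```bash
python3 - <<'E'
from h import *
w=arm.capture("wrist");s=arm.get_state();print(s["position"],s["orientation"],w["eye"],np.round(rot(w),2).tolist())
save(w,"w1.png",s=1.4)
for k,z in[("flat_key",45),("round_key",45)]:
    for d in arm.spot_point(w,k)[:4]:print(k,round(d["p"],2),np.round(d["at"]),np.round(ray(w,d["at"],z)))
E
```

```text
[490.55526909 182.2537713  232.1973881 ] [-0.01067601  0.99992666 -0.00174892 -0.00544439] [425.36357293 181.42021127 384.02692041] [[-0.02, 0.96, 0.28], [1.0, 0.02, 0.01], [0.0, 0.28, -0.96]]
flat_key 0.81 [280. 258.] [585. 188.  45.]
flat_key 0.75 [192. 255.] [583.  85.  45.]
flat_key 0.56 [282. 181.] [493. 188.  45.]
round_key 0.58 [192. 168.] [481.  90.  45.]
```

View pics/w1.png

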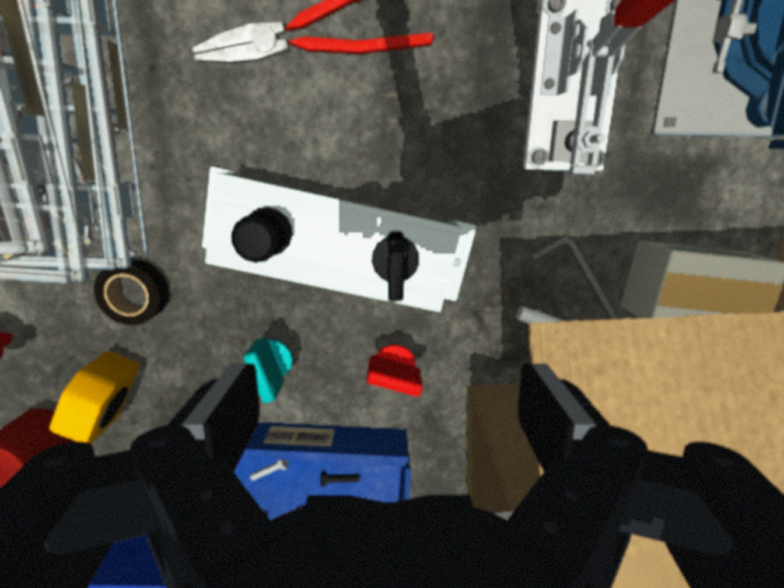

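The wrist view shows the black paddle key at about (396,265), with its head long axis nearly vertical in the image. The round key is at (258,235) and the red and turquoise look-alikes are below the rack.

```bash
python3 - <<'E'
from h import *
w=arm.capture("wrist");s=arm.get_state();print(s["position"],s["orientation"])
c=w["color"][160:225,255:310];save(w,"w2.png",(250,150,60,75),8)
for p in[(396,237),(398,297)]:print(ray(w,np.array(p)/1.4,86))
p=[493,188,45];print(proj(w,p)*1,proj(w,[493,188,86]))
for k in("flat_key",):
  for d in arm.regions_of(w,k):print(d["p"],d["box"])
E
```

```text
[493.43501429 185.01991583 241.30432333] [-1.21128594e-02  9.99926300e-01 -1.66719385e-04 -8.02814472e-04]
[467.16160458 188.71529792  86.        ]
[509.3667551  191.31656384  86.        ]
[280.93195264 187.11943874] [281.36124772 195.84950218]
0.85 [175.1, 249.9, 31.9, 44.2]
0.83 [264.2, 170.7, 33.1, 52.8]
0.6 [260.0, 251.2, 43.5, 36.9]
0.49 [0.4, 245.1, 8.4, 10.7]
```

View pics/w2.png

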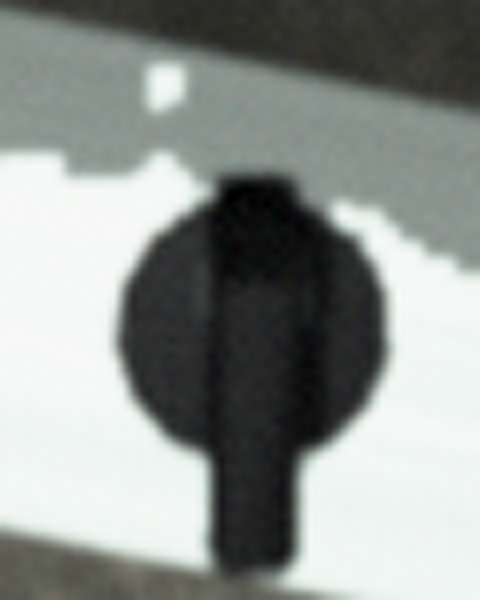

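```bash
python3 - <<'E'
from h import *
w=arm.capture("wrist");s=arm.get_state();print(s["position"],s["orientation"])
Q=R.from_quat(s["orientation"]).as_matrix();print(np.round(Q,3).tolist())
print(ray(w,(281.6,190.6),50),ray(w,(281.9,221.9),86),ray(w,(281.9,175.9),86),ray(w,(282,172),50))
E
```

```text
[495.18521259 186.00456558 244.23849791] [-1.25404986e-02  9.99919025e-01  6.59297695e-04  2.06031267e-03]
[[-1.0, -0.025, 0.004], [-0.025, 1.0, 0.001], [-0.004, 0.001, -1.0]]
[501.51215084 191.01931048  50.        ] [525.51988507 191.47962926  86.        ] [478.64774091 190.12138587  86.        ] [480.95338683 190.86060295  50.        ]
```

arm_command:
  motion:
    - {"tx":-0.005,"ty":0.0045,"tz":0.03,"ax":0,"ay":0,"az":0}
    - {"tx":-0.005,"ty":0.0045,"tz":0.06,"ax":0,"ay":0,"az":0}
    - {"tx":-0.005,"ty":0.0045,"tz":0.09,"ax":0,"ay":0,"az":0}
    - {"tx":-0.005,"ty":0.0045,"tz":0.1,"ax":0,"ay":0,"az":0}
    - {"tx":-0.005,"ty":0.0045,"tz":0.1,"ax":0,"ay":0,"az":0}
    - {"tx":-0.005,"ty":0.0045,"tz":0.1,"ax":0,"ay":0,"az":0}
    - {"tx":-0.005,"ty":0.0045,"tz":0.1,"ax":0,"ay":0,"az":0}
  grip: 60

```text
t: 3.1
position: [500.6, 190.4, 143.9]
orientation: [-0.012, 1.0, 0.001, 0.002]
contact_force: [-0.5, -0.3, 0.2]
gripper_width: 51.1
grip_force: 0.0
```

```bash
python3 - <<'E'
from h import *
w=arm.capture("wrist");s=arm.get_state();print(s["position"],s["orientation"],w["eye"])
save(w,"w3.png",s=1.4)
for p in [(500,190,45),(500,190,86),(523,190.5,86),(477,189.5,86)]:print(p,np.round(proj(w,p)*1.4))
for d in arm.spot_point(w,"flat_key")[:4]:print(round(d["p"],2),np.round(d["at"]),np.round(ray(w,d["at"],45)))
E
```

```text
[500.37783811 190.31096367 143.65783006] [-1.22268417e-02  9.99923212e-01  5.99571723e-04  1.92735315e-03] [429.55556345 188.52625747 287.01069737]
(500, 190, 45) [387. 291.]
(500, 190, 86) [387. 314.]
(523, 190.5, 86) [387. 358.]
(477, 189.5, 86) [387. 268.]
0.91 [161. 295.] [582.  91.  45.]
0.8 [273. 296.] [580. 189.  45.]
0.56 [272. 201.] [495. 186.  45.]
```

View pics/w3.png

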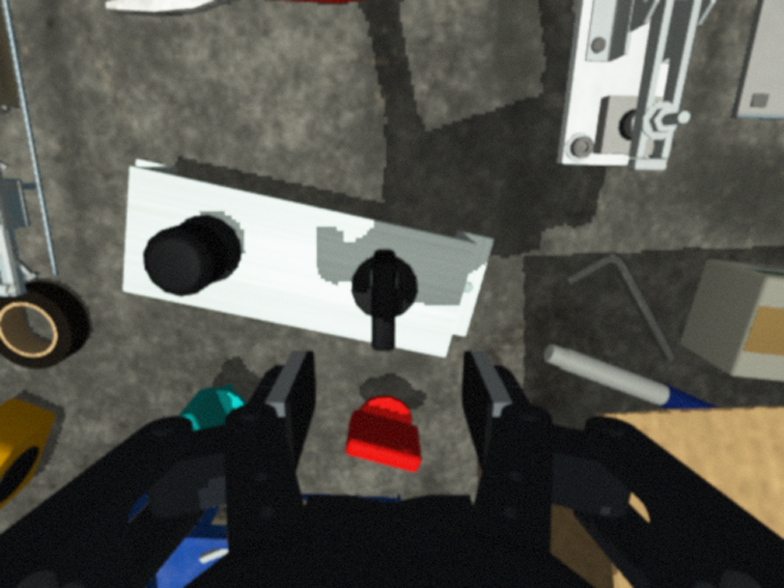

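The head's far end shows at about (383,349) and the collar centre at about (385,287). That puts the key near (495.5, 188), so I correct by -5 mm in x and -2 mm in y and descend.

arm_command:
  motion:
    - {"tx":0.005,"ty":-0.0022,"tz":0.015,"ax":0,"ay":0,"az":0}
    - {"tx":0.005,"ty":-0.0022,"tz":0.035,"ax":0,"ay":0,"az":0}
    - {"tx":0.005,"ty":-0.0022,"tz":0.055,"ax":0,"ay":0,"az":0}
    - {"tx":0.005,"ty":-0.0022,"tz":0.075,"ax":0,"ay":0,"az":0}
    - {"tx":0.005,"ty":-0.0022,"tz":0.086,"ax":0,"ay":0,"az":0}
    - {"tx":0.005,"ty":-0.0022,"tz":0.086,"ax":0,"ay":0,"az":0}
    - {"tx":0.005,"ty":-0.0022,"tz":0.086,"ax":0,"ay":0,"az":0}

```text
t: 3.9
position: [494.4, 187.5, 56.0]
orientation: [-0.012, 1.0, 0.0, 0.0]
contact_force: [-0.6, -0.0, -0.4]
gripper_width: 51.3
grip_force: 0.0
```

arm_command:
  motion:
    - {"tx":0,"ty":0,"tz":0,"ax":0,"ay":0,"az":0}
    - {"tx":0,"ty":0,"tz":0,"ax":0,"ay":0,"az":0}
    - {"tx":0,"ty":0,"tz":0,"ax":0,"ay":0,"az":0}
    - {"tx":0,"ty":0,"tz":0,"ax":0,"ay":0,"az":0}
    - {"tx":0,"ty":0,"tz":0,"ax":0,"ay":0,"az":0}
    - {"tx":0,"ty":0,"tz":0,"ax":0,"ay":0,"az":0}
    - {"tx":0,"ty":0,"tz":0,"ax":0,"ay":0,"az":0}
    - {"tx":0,"ty":0,"tz":0,"ax":0,"ay":0,"az":0}
  grip: 0
  newtons: 70

```text
t: 4.7
position: [494.8, 187.7, 56.4]
orientation: [-0.012, 1.0, 0.0, 0.001]
contact_force: [-0.4, -0.6, 6.8]
gripper_width: 10.9
grip_force: 68.8
```

arm_command:
  motion:
    - {"tx":0,"ty":0,"tz":-0.01,"ax":0,"ay":0,"az":0}
    - {"tx":0,"ty":0,"tz":-0.03,"ax":0,"ay":0,"az":0}
    - {"tx":0,"ty":0,"tz":-0.06,"ax":0,"ay":0,"az":0}
    - {"tx":0,"ty":0,"tz":-0.1,"ax":0,"ay":0,"az":0}
    - {"tx":0,"ty":0,"tz":-0.14,"ax":0,"ay":0,"az":0}
    - {"tx":0,"ty":-0.02,"tz":-0.17,"ax":0,"ay":0,"az":0}
    - {"tx":0,"ty":-0.05,"tz":-0.17,"ax":0,"ay":0,"az":0}
    - {"tx":0,"ty":-0.09,"tz":-0.17,"ax":0,"ay":0,"az":0}

```text
t: 5.5
position: [496.7, 97.6, 227.4]
orientation: [-0.013, 1.0, 0.0, 0.002]
contact_force: [0.6, -0.6, -1.3]
gripper_width: 10.8
grip_force: 68.6
```

arm_command:
  motion:
    - {"tx":0,"ty":-0.045,"tz":0,"ax":0,"ay":0,"az":0}
    - {"tx":0,"ty":-0.09,"tz":0,"ax":0,"ay":0,"az":0}
    - {"tx":0,"ty":-0.135,"tz":0,"ax":0,"ay":0,"az":0}
    - {"tx":0,"ty":-0.18,"tz":0,"ax":0,"ay":0,"az":0}
    - {"tx":0.002,"ty":-0.225,"tz":0,"ax":0,"ay":0,"az":-2}
    - {"tx":0.002,"ty":-0.27,"tz":0,"ax":0,"ay":0,"az":-4}
    - {"tx":0.002,"ty":-0.315,"tz":0,"ax":0,"ay":0,"az":-6}
    - {"tx":0.002,"ty":-0.36,"tz":0,"ax":0,"ay":0,"az":-8}

```text
t: 6.3
position: [502.0, -264.2, 225.3]
orientation: [-0.082, 0.997, 0.0, -0.0]
contact_force: [1.0, 0.3, -0.9]
gripper_width: 10.9
grip_force: 68.6
```

arm_command:
  motion:
    - {"tx":0,"ty":-0.02,"tz":0,"ax":0,"ay":0,"az":0}
    - {"tx":0,"ty":-0.03,"tz":0,"ax":0,"ay":0,"az":0}
    - {"tx":0,"ty":-0.03,"tz":0.02,"ax":0,"ay":0,"az":0}
    - {"tx":0,"ty":-0.03,"tz":0.03,"ax":0,"ay":0,"az":0}
    - {"tx":0,"ty":-0.03,"tz":0.03,"ax":0,"ay":0,"az":0}
    - {"tx":0,"ty":-0.03,"tz":0.03,"ax":0,"ay":0,"az":0}
    - {"tx":0,"ty":-0.03,"tz":0.03,"ax":0,"ay":0,"az":0}

```text
t: 7.0
position: [508.2, -291.6, 196.1]
orientation: [-0.082, 0.997, -0.0, 0.0]
contact_force: [-0.6, 0.2, -1.2]
gripper_width: 11.0
grip_force: 68.6
```

```bash
python3 - <<'E'
from h import *
w=arm.capture("wrist");s=arm.get_state();print(s["position"],s["orientation"],s["gripper_width"],w["eye"])
save(w,"w4.png",s=1.4)
for d in arm.spot_point(w,"slot")[:4]:print(round(d["p"],2),np.round(d["at"],1),np.round(ray(w,d["at"],64)))
for d in arm.spot_point(w,"flat_key")[:4]:print(round(d["p"],2),np.round(d["at"],1))
p=np.array(s["position"])-[0,0,11.4];print(p,proj(w,p))
E
```

```text
[ 508.28420121 -291.85255353  196.3244128 ] [-8.22882421e-02  9.96608283e-01 -4.30751121e-04  6.24306062e-04] 10.76765164950842 [ 438.57856895 -303.09831321  339.45911399]
0.56 [274.1 166.3] [ 480. -299.   64.]
0.65 [278.  259.4]
0.56 [368.4 272.1]
0.17 [274.4 163.4]
[ 508.28420121 -291.85255353  184.9244128 ] [276.52953062 254.63724873]
```

View pics/w4.png

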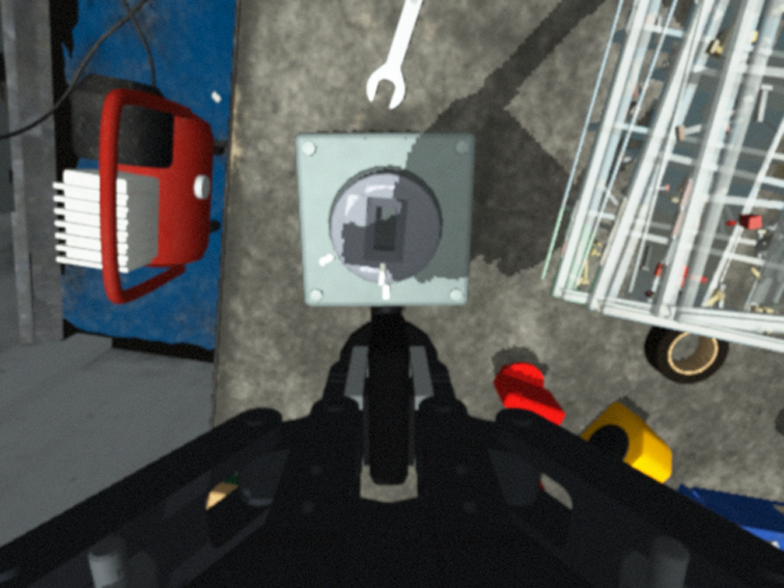

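The wrist view shows the key held and its blade tip at about (388,307). The switch barrel's centre is at about (385,229), with its line at (382,270) near the off mark.

```bash
python3 - <<'E'
from h import *
w=arm.capture("wrist");s=arm.get_state()
Q=R.from_quat(s["orientation"]).as_matrix()
a=ray(w,(275.4,163.8),64);b=ray(w,(272.9,193.5),64)
print(a,b,"yaw",np.degrees(np.arctan2(*(b-a)[[1,0]])),"tool",np.degrees(np.arctan2(-Q[1,0],-Q[0,0])))
t=arm.capture("top");d=arm.spot_point(t,"slot");print([np.round(ray(t,x["at"],64),1) for x in d[:2]])
for T in (a,): print("tool shift",Q.T@(T-np.array(s["position"])))
# mask edges of head/blade
f=210/np.tan(np.radians(w["fov_y"])/2);print(f)
E
```

```text
[ 477.60774668 -298.66011871   64.        ] [ 504.3688732  -296.54325695   64.        ] yaw 4.52279988043761 tool 9.410306636523195
[array([ 475.2, -301.2,   64. ])]
tool shift [ 31.26024493  -1.33340376 132.08590958]
314.4111209494731
```

arm_command:
  motion:
    - {"tx":0.015,"ty":-0.001,"tz":0.02,"ax":0,"ay":0,"az":2}
    - {"tx":0.031,"ty":-0.002,"tz":0.04,"ax":0,"ay":0,"az":2}
    - {"tx":0.031,"ty":-0.002,"tz":0.065,"ax":0,"ay":0,"az":2}
    - {"tx":0.031,"ty":-0.002,"tz":0.085,"ax":0,"ay":0,"az":2}
    - {"tx":0.031,"ty":-0.002,"tz":0.085,"ax":0,"ay":0,"az":2}
    - {"tx":0.031,"ty":-0.002,"tz":0.085,"ax":0,"ay":0,"az":2}
    - {"tx":0.031,"ty":-0.002,"tz":0.085,"ax":0,"ay":0,"az":2}

```text
t: 8.0
position: [478.5, -299.9, 111.9]
orientation: [-0.064, 0.998, -0.001, 0.001]
contact_force: [0.5, 0.5, -0.2]
gripper_width: 10.9
grip_force: 68.6
```

```bash
python3 - <<'E'
from h import *
w=arm.capture("wrist");s=arm.get_state();print(s["position"],s["orientation"],s["gripper_width"])
save(w,"w5.png",(180,150,200,150),4)
P=np.array(s["position"]);print(P,"tip centre px in crop",(proj(w,P-[0,0,34.4])-[180,150])*4, "slot guess px",(proj(w,[P[0],P[1],64])-[180,150])*4)
E
```

```text
[ 478.62408231 -299.95978769  112.05221608] [-6.45064458e-02  9.97916137e-01 -9.45465015e-04  1.18670540e-03] 10.94177293630163
[ 478.62408231 -299.95978769  112.05221608] tip centre px in crop [387.68678621 354.90526227] slot guess px [387.84932737 323.4486418 ]
```

View pics/w5.png

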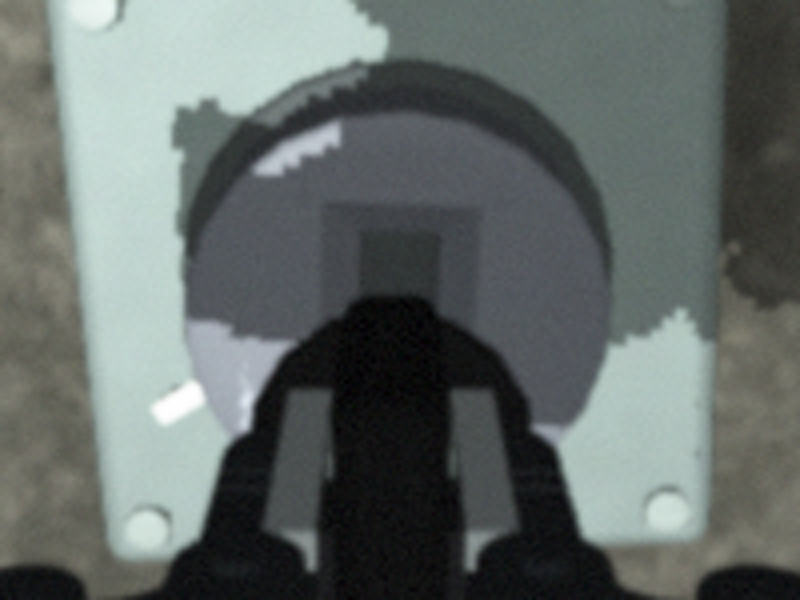

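```bash
python3 - <<'E'
from h import *
w=arm.capture("wrist");s=arm.get_state();P=np.array(s["position"])
Q=R.from_quat(s["orientation"]).as_matrix()
px=lambda c,r:(180+c/4,150+r/4)
for c,r,o in[(400,108,35),(402,203,20),(400,230,14)]:
    g=ray(w,px(c,r),64);print(np.round(Q.T@(g-P),1),"-> centre tool x",np.round((Q.T@(g-P))[0]-o,1))
def k(x,y,z): return (proj(w,P+Q@np.array([x,y,11.4-z]))-[180,150])*4
print("collar edge near",k(19,0,0),"blade",k(11,0,-12),k(11,0,-18),"tip",k(8,0,-23), "collar sides",k(0,19,0),k(0,-19,0))
E
```

```text
[35.1  1.8 47.9] -> centre tool x 0.1
[20.   2.2 47.9] -> centre tool x -0.0
[15.6  1.9 48. ] -> centre tool x 1.6
collar edge near [388.36530985 282.25607531] blade [388.34458884 309.41224392] [388.33381889 295.5231883 ] tip [388.32653896 303.63894329] collar sides [530.36913443 417.11169066] [246.35194366 417.17831093]
```

The bevelled mouth runs from column 321 to 483 (centre about 401) and the key is centred at about 391, so it is 1.6 mm off sideways and about 2 mm lengthwise. I correct for both and insert.

arm_command:
  motion:
    - {"tx":0.002,"ty":0.0016,"tz":0.0,"ax":0,"ay":0,"az":0}
    - {"tx":0.002,"ty":0.0016,"tz":0.005,"ax":0,"ay":0,"az":0}
    - {"tx":0.002,"ty":0.0016,"tz":0.01,"ax":0,"ay":0,"az":0}
    - {"tx":0.002,"ty":0.0016,"tz":0.014,"ax":0,"ay":0,"az":0}
    - {"tx":0.002,"ty":0.0016,"tz":0.018,"ax":0,"ay":0,"az":0}
    - {"tx":0.002,"ty":0.0016,"tz":0.022,"ax":0,"ay":0,"az":0}
    - {"tx":0.002,"ty":0.0016,"tz":0.025,"ax":0,"ay":0,"az":0}
    - {"tx":0.002,"ty":0.0016,"tz":0.025,"ax":0,"ay":0,"az":0}

```text
t: 8.9
position: [474.8, -297.6, 84.6]
orientation: [-0.064, 0.998, 0.0, -0.0]
contact_force: [0.6, -0.8, -0.7]
gripper_width: 10.7
grip_force: 68.6
```

arm_command:
  motion:
    - {"tx":0,"ty":0,"tz":0.003,"ax":0,"ay":0,"az":0}
    - {"tx":0,"ty":0,"tz":0.006,"ax":0,"ay":0,"az":0}
    - {"tx":0,"ty":0,"tz":0.009,"ax":0,"ay":0,"az":0}
    - {"tx":0,"ty":0,"tz":0.01,"ax":0,"ay":0,"az":0}
    - {"tx":0,"ty":0,"tz":0.011,"ax":0,"ay":0,"az":0}
    - {"tx":0,"ty":0,"tz":0.011,"ax":0,"ay":0,"az":0}

```text
t: 9.5
position: [475.1, -297.8, 75.4]
orientation: [-0.064, 0.998, 0.0, -0.0]
contact_force: [-2.9, 2.3, 6.7]
gripper_width: 10.8
grip_force: 69.9
```

```bash
python3 - <<'E'
from h import *
s=arm.get_state();print(s["joint_positions"],s["torque"])
for a in range(8,81,8):
    c=np.array([-2,0.3,0]);print(a,np.round(c-R.from_euler("z",a,degrees=True).apply(c),1)[:2])
E
```

```text
[-6.04300286e-01  1.98121319e-01  1.99398059e+00 -4.67792671e-05
  9.49870053e-01 -2.30410262e+00] [0.35515815 0.46372625 0.00835874]
8 [0.  0.3]
16 [0.  0.6]
24 [-0.1  0.8]
32 [-0.1  1.1]
40 [-0.3  1.4]
48 [-0.4  1.6]
56 [-0.6  1.8]
64 [-0.9  2. ]
72 [-1.1  2.1]
80 [-1.4  2.2]
```

Joint 6 has room in the clockwise direction (+az), so I start the turn.

arm_command:
  motion:
    - {"tx":0,"ty":0.0002,"tz":0,"ax":0,"ay":0,"az":5}
    - {"tx":0,"ty":0.0004,"tz":0,"ax":0,"ay":0,"az":11}
    - {"tx":0,"ty":0.0006,"tz":0,"ax":0,"ay":0,"az":17}
    - {"tx":-0.0001,"ty":0.0008,"tz":0,"ax":0,"ay":0,"az":23}
    - {"tx":-0.0001,"ty":0.001,"tz":0,"ax":0,"ay":0,"az":29}
    - {"tx":-0.0002,"ty":0.0012,"tz":0,"ax":0,"ay":0,"az":35}
    - {"tx":-0.0003,"ty":0.0014,"tz":0,"ax":0,"ay":0,"az":40}
    - {"tx":-0.0003,"ty":0.0014,"tz":0,"ax":0,"ay":0,"az":40}
  newtons: 110

```text
t: 10.3
position: [476.0, -297.5, 75.5]
orientation: [0.281, 0.96, -0.001, 0.001]
contact_force: [-1.4, -1.6, 5.0]
gripper_width: 10.0
grip_force: 107.4
```

```bash
python3 - <<'E'
from h import *
s=arm.get_state();Q=R.from_quat(s["orientation"]).as_matrix()
print(s["position"],"yaw",np.degrees(np.arctan2(-Q[1,0],-Q[0,0])),s["contact_force"],s["torque"],s["gripper_width"])
E
```

```text
[ 476.01142761 -297.51921199   75.46576585] yaw -32.60024575515494 [-1.37365462 -1.62017651  4.97654708] [-0.33473619  0.22858032  0.02637237] 10.041291993619911
```

arm_command:
  motion:
    - {"tx":0,"ty":0.0002,"tz":0,"ax":0,"ay":0,"az":5}
    - {"tx":0,"ty":0.0004,"tz":0,"ax":0,"ay":0,"az":10}
    - {"tx":0,"ty":0.0005,"tz":0,"ax":0,"ay":0,"az":15}
    - {"tx":-0.0001,"ty":0.0007,"tz":0,"ax":0,"ay":0,"az":20}
    - {"tx":-0.0001,"ty":0.0009,"tz":0,"ax":0,"ay":0,"az":25}
    - {"tx":-0.0001,"ty":0.001,"tz":0,"ax":0,"ay":0,"az":29}

```text
t: 10.9
position: [476.9, -296.7, 75.5]
orientation: [0.512, 0.859, -0.0, 0.001]
contact_force: [-0.4, -1.0, 4.1]
gripper_width: 10.6
grip_force: 107.4
```

```bash
python3 - <<'E'
from h import *
s=arm.get_state();Q=R.from_quat(s["orientation"]).as_matrix()
print(s["position"],"yaw",np.degrees(np.arctan2(-Q[1,0],-Q[0,0])),s["contact_force"],s["torque"],s["gripper_width"])
w=arm.capture("wrist");save(w,"w6.png",s=1.4)
E
```

```text
[ 476.93157614 -296.65139001   75.5021604 ] yaw -61.63179373995457 [-0.393229   -1.03908519  4.09814341] [-0.31973188  0.10344705  0.17348867] 10.591129839904786
```

View pics/w6.png

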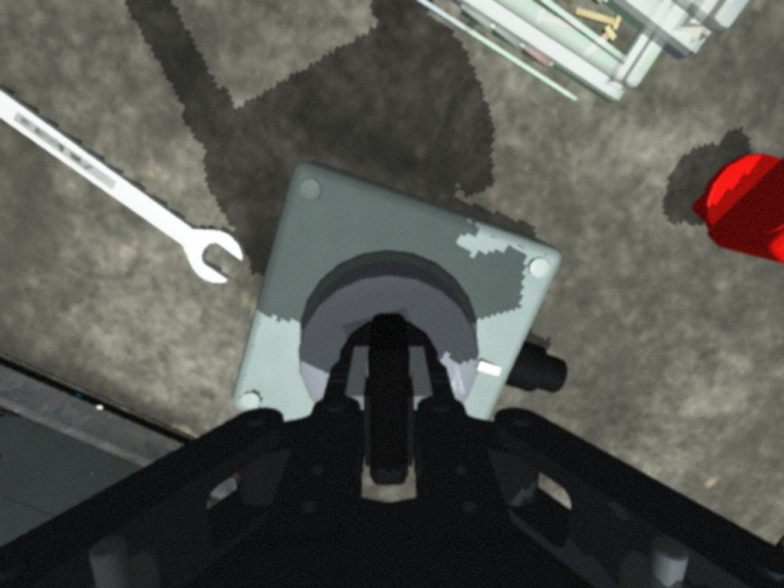

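The bevel edge at (345,325) shows the slot lagging the key by about 15°, which matches the play. The line is hidden under the gripper. The barrel is turning (0.17 N m), so I continue to the stop.

arm_command:
  motion:
    - {"tx":0,"ty":0.0002,"tz":0,"ax":0,"ay":0,"az":4}
    - {"tx":0,"ty":0.0003,"tz":0,"ax":0,"ay":0,"az":8}
    - {"tx":0,"ty":0.0003,"tz":0,"ax":0,"ay":0,"az":8}

```text
t: 11.25
position: [477.1, -296.4, 75.5]
orientation: [0.57, 0.822, -0.0, 0.001]
contact_force: [-0.8, -1.4, 5.6]
gripper_width: 10.8
grip_force: 107.7
```

```bash
python3 - <<'E'
from h import *
s=arm.get_state();Q=R.from_quat(s["orientation"]).as_matrix()
print(s["position"],"yaw",np.degrees(np.arctan2(-Q[1,0],-Q[0,0])),s["contact_force"],s["torque"],s["gripper_width"])
E
```

```text
[ 477.11575426 -296.41766391   75.471603  ] yaw -69.43698823872893 [-0.79878896 -1.40463897  5.56064456] [-0.27822862  0.10790155  0.3075396 ] 10.786984045496096
```

arm_command:
  motion:
    - {"tx":0,"ty":0.0001,"tz":0,"ax":0,"ay":0,"az":3}
    - {"tx":0,"ty":0.0002,"tz":0,"ax":0,"ay":0,"az":5}
    - {"tx":0,"ty":0.0002,"tz":0,"ax":0,"ay":0,"az":5}

```text
t: 11.55
position: [477.1, -296.1, 75.5]
orientation: [0.604, 0.797, -0.0, 0.001]
contact_force: [-1.1, -0.5, 7.0]
gripper_width: 10.3
grip_force: 108.3
```

```bash
python3 - <<'E'
from h import *
s=arm.get_state();Q=R.from_quat(s["orientation"]).as_matrix()
print(s["position"],"yaw",np.degrees(np.arctan2(-Q[1,0],-Q[0,0])),s["contact_force"],s["torque"],s["gripper_width"])
E
```

```text
[ 477.07657456 -296.07643066   75.45335686] yaw -74.28048711992655 [-1.14030922 -0.53871431  6.97592441] [-0.00635423  0.28512679  0.89148626] 10.278255543804754
```

Torque has jumped to 0.89 N m, so the barrel is at the stop. I ease back slightly, release and lift.

arm_command:
  motion:
    - {"tx":0,"ty":0,"tz":0,"ax":0,"ay":0,"az":-3}
    - {"tx":0,"ty":0,"tz":0,"ax":0,"ay":0,"az":-4}
    - {"tx":0,"ty":0,"tz":-0.001,"ax":0,"ay":0,"az":-4}

```text
t: 11.85
position: [476.9, -296.1, 75.6]
orientation: [0.576, 0.817, -0.0, 0.001]
contact_force: [1.3, -3.4, -3.8]
gripper_width: 10.1
grip_force: 107.2
```

arm_command:
  motion:
    - {"tx":0,"ty":0,"tz":0,"ax":0,"ay":0,"az":0}
    - {"tx":0,"ty":0,"tz":0,"ax":0,"ay":0,"az":0}
    - {"tx":0,"ty":0,"tz":0,"ax":0,"ay":0,"az":0}
    - {"tx":0,"ty":0,"tz":0,"ax":0,"ay":0,"az":0}
    - {"tx":0,"ty":0,"tz":0,"ax":0,"ay":0,"az":0}
    - {"tx":0,"ty":0,"tz":0,"ax":0,"ay":0,"az":0}
  grip: 60

```text
t: 12.45
position: [476.4, -295.3, 75.3]
orientation: [0.578, 0.816, 0.0, -0.0]
contact_force: [0.5, -0.4, -1.3]
gripper_width: 51.2
grip_force: 0.0
```

arm_command:
  motion:
    - {"tx":0,"ty":0,"tz":-0.01,"ax":0,"ay":0,"az":0}
    - {"tx":0,"ty":0,"tz":-0.03,"ax":0,"ay":0,"az":0}
    - {"tx":0,"ty":0,"tz":-0.06,"ax":0,"ay":0,"az":0}
    - {"tx":0,"ty":0,"tz":-0.1,"ax":0,"ay":0,"az":0}
    - {"tx":0,"ty":0,"tz":-0.13,"ax":0,"ay":0,"az":0}
    - {"tx":0,"ty":0,"tz":-0.15,"ax":0,"ay":0,"az":0}
    - {"tx":0,"ty":0,"tz":-0.15,"ax":0,"ay":0,"az":0}
    - {"tx":0,"ty":0,"tz":-0.15,"ax":0,"ay":0,"az":0}

```text
t: 13.25
position: [476.5, -295.5, 225.9]
orientation: [0.578, 0.816, 0.0, 0.001]
contact_force: [-0.2, -0.0, -0.1]
gripper_width: 51.3
grip_force: 0.0
```

```bash
python3 - <<'E'
from h import *
w=arm.capture("wrist");s=arm.get_state();print(s["position"],s["gripper_width"])
save(w,"w7.png",(150,80,280,210),2.8)
E
```

```text
[ 475.83935767 -295.03444013  224.48861949] 51.15098557206368
```

View pics/w7.png

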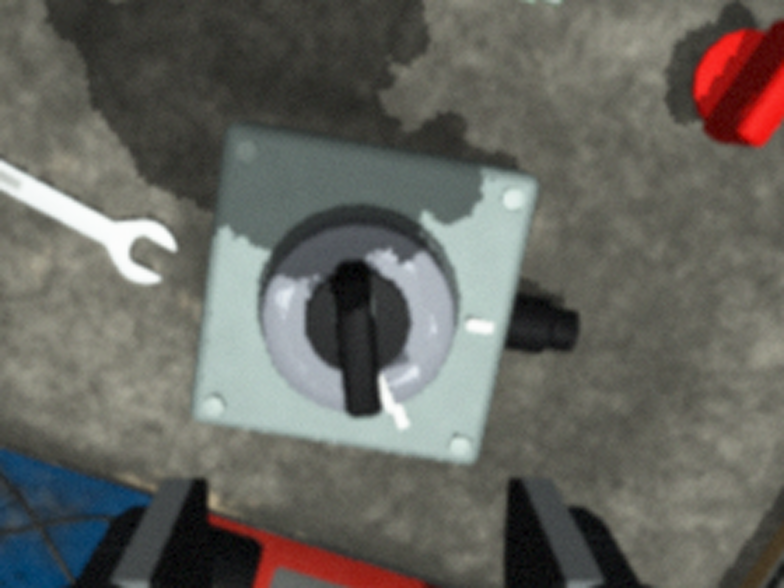

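The wrist view shows the key standing in the switch with its collar flat on the barrel at (358,325). The white line at (388,390) points to the on mark at (400,415), and the open gripper is clear.

```bash
python3 -c "
from station import arm
print(arm.job_done())"
```

```text
the job is handed in; nothing more can be done
None
```

The black flat-headed key is fully in the switch, turned clockwise to the on mark against the stop, and released. The round-headed key was left alone in its rack, and the job was handed in after about 13 s of robot time.

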